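# Zero a bench gauge on its setting bar

### The job

Lay the steel setting bar flat and centred across the two rests of the bench gauge, so that it pushes the probe down, and let go of it. Then take the stylus from its stand and with its tip gently press the recessed zero key of the readout nearly all the way in, hold it for a good second, let it spring back, and stand the stylus back in its stand. Press no other key, do not touch the readout with the gripper, and leave the bar and the other things on the bench where they are.

Things in the scene. Friction and masses are not known exactly. Their poses are not given: they have to be found in the camera images.
- gauge_bed: Bench gauge, fixed: black granite slab 100 (x) x 190 (y) x 30 mm carrying two equal steel rests, each 34 (x) x 24 (y) mm, centred at y = +55 and -55 mm, flat tops 55 mm above the table. Origin: centre of the slab's underside. The bar belongs across both rests, along the bed's y axis, its centre over the probe at x = y = 0.
- probe (a joint): Sprung measuring probe, 8 mm thick, standing up midway between the rests, tip 58 mm above the table, 3 mm above the rests. Value: how far it is pushed down (m): 0 free, about 0.003 under a bar lying flat on both rests, at most 0.006. Very soft (under 1 N).
- bar: Plain ground-steel setting bar lying loose on the table, 22 (x) x 150 (y, its length) x 20 mm high (z), about 0.5 kg. Origin: centre of its underside. Either end may face either way.
- readout: Fixed stand of the digital readout: foot 160 x 110 x 15 mm, column 22 mm thick, 210 mm high, at x = +85 mm. Origin on the table; z up. Grey head on the column: flat face 120 x 140 (y) mm sloping towards -x, 25 deg from level, normal (-0.423, 0, 0.906) here. The head is clamped 0 to 40 mm above its lowest place; this height is NOT reported: feel or see it. The head does not give way.
- recess_lowest (a point): Fixed to the stand: where the centre of the recess's mouth would be with the head at its lowest (x -27.2, y 35, z 92.3 mm from the readout's origin). The real mouth is straight above it by the head's unknown height, 0 to 40 mm. Round recess 14 mm across, along the face's normal; the zero key's top, 12 mm across, lies 6 mm below the mouth.
- face_lowest (a point): Fixed to the stand: a plain spot on the face, free to be touched, as it would be with the head at its lowest (x -4.5, y 35, z 102.9 mm from the readout's origin, 25 mm up the slope from the recess). The real spot is straight above by the head's unknown height. Display on the slope's upper half.
- zero_key (a joint): The zero key in the recess: how far it is pressed in along the face's normal (m), 0 free, 0.005 at its stop. Spring: starts to move at about 2.5 N, about 7 N at the stop; springs back.
- key_a (a joint): Wide key, 22 x 14 mm, standing 3 mm proud of the face beside the recess, 80 mm from it towards -y: travel pressed in (m), 0 free, at most 0.003. Not to be pressed.
- key_b (a joint): Wide key, 22 x 14 mm, standing 3 mm proud of the face beside the recess, 47 mm from it towards -y: travel pressed in (m), 0 free, at most 0.003. Not to be pressed.
- stylus_stand: Fixed aluminium block 50 x 50 x 60 mm high with a round upright hole, 14 mm across, through its middle, in which the stylus stands. Origin: centre of its underside.
- stylus: Loose round steel stylus, about 60 g, 122 mm long, standing tip down in the stand. Origin: centre of the tip's flat end; z along its axis to the handle. From the tip: 6 mm thick to 14 mm, 8 mm thick to 50 mm, collar 24 mm across from 50 to 56 mm, then a handle 14 mm thick. In the stand the collar rests on the block's top, tip 10 mm above the table.
- pin_block: Bystander, fixed: aluminium block 50 x 50 x 50 mm with three short steel pins on top (up to 30 mm); it may stand where the stylus stand stood another time. Origin: centre of its underside.
- housing: Bystander, loose: small open square aluminium housing, 44 x 44 x 30 mm. Origin: centre of its underside.
- tape: Bystander, loose: roll of tape, 84 mm across, 24 mm high. Origin: centre of its underside.
- battery: Bystander, loose: black power-tool battery, 70 x 100 x 55 mm. Origin: centre of its underside.
- jar: Bystander, loose: glass jar with a red lid, 56 mm across, 80 mm high. Origin: centre of its underside.
- caliper: Bystander, loose: digital caliper lying flat, 200 x 50 x 12 mm. Origin: centre of its underside. It lies along its x axis.
- vee_block: Bystander, loose: dark steel vee block, 40 x 40 x 34 mm. Origin: centre of its underside.
- brush: Bystander, loose: bench brush, 160 mm long. Origin: centre of its underside. It lies along its x axis.
There are look-alikes about, which are no part of the job. What is shaped like the bar but red is not meant.

How it is judged:
On the way, in this order (a step that is already met when the one before it is completed fails the run):
1. the bar lies across both rests, centred and at rest, and is let go (value of joint probe above 0.002 m and x of bar in the frame of gauge_bed between -0.008 and 0.008 m and y of bar in the frame of gauge_bed between -0.012 and 0.012 m and z of bar in the frame of gauge_bed between 0.052 and 0.058 m and angle between the y axis of bar and the y axis of gauge_bed, either way round below 0.14 rad and angle between bar's own z axis and vertical below 0.06 rad and linear speed of bar below 0.02 m/s and contact force between the fingers and bar below 0.1 N), for 0.2 s.
2. the zero key is pressed in at least 3.5 mm of its 5 mm by the stylus and held 0.7 s, with the bar on the rests (value of joint zero_key above 0.0035 m and contact force between stylus and readout above 1 N and value of joint probe above 0.002 m and x of bar in the frame of gauge_bed between -0.008 and 0.008 m and y of bar in the frame of gauge_bed between -0.012 and 0.012 m and z of bar in the frame of gauge_bed between 0.052 and 0.058 m and angle between the y axis of bar and the y axis of gauge_bed, either way round below 0.14 rad and angle between bar's own z axis and vertical below 0.06 rad and linear speed of bar below 0.02 m/s), for 0.7 s.
At the end, for the whole second after the job is handed in: Bar flat on both rests, let go, centre within 8 mm across and 12 mm along of the bed's, within 8 degrees of square, probe down 2 mm or more; zero key out (under 1 mm); stylus upright (0.1 rad) in its stand's hole, collar on the block (tip 5 to 15 mm above the table); all at rest (value of joint probe above 0.002 m and x of bar in the frame of gauge_bed between -0.008 and 0.008 m and y of bar in the frame of gauge_bed between -0.012 and 0.012 m and z of bar in the frame of gauge_bed between 0.052 and 0.058 m and angle between the y axis of bar and the y axis of gauge_bed, either way round below 0.14 rad and angle between bar's own z axis and vertical below 0.06 rad and linear speed of each of bar, stylus below 0.02 m/s and horizontal distance between stylus and stylus_stand below 0.007 m and z of stylus in the frame of stylus_stand between 0.005 and 0.015 m and angle between stylus's own z axis and vertical below 0.1 rad and value of joint zero_key below 0.001 m); the robot touches nothing.
It fails at once if the zero key is pressed with more than 25 N (value of joint zero_key above 0.001 m and contact force between stylus and readout above 25 N).
It fails at once if the gripper touches the readout (contact force between any of the fingers, the arm and readout above 1 N).
It fails at once if another key of the readout is pressed (value of joint any of key_a, key_b above 0.0015 m).
It fails at once if the bar is carried off or pushed from the rests once the key is being pressed (value of joint zero_key above 0.002 m and not (value of joint probe above 0.002 m and x of bar in the frame of gauge_bed between -0.008 and 0.008 m and y of bar in the frame of gauge_bed between -0.012 and 0.012 m and z of bar in the frame of gauge_bed between 0.052 and 0.058 m and angle between the y axis of bar and the y axis of gauge_bed, either way round below 0.14 rad and angle between bar's own z axis and vertical below 0.06 rad)).
It fails at once if another thing on the bench is moved more than 25 mm (distance of any of housing, tape, battery, jar, caliper, vee_block, brush from where it was at the start of the episode above 0.025 m).
It also fails if it takes over 61 s, if anything falls off the work surface, if the arm or the gripper's body presses on something with over 40 N, if the wrist force passes 120 N, or if a joint passes its speed limit or range.

### The arm

A 6-joint arm with a two-finger parallel gripper is mounted at the origin on the work surface. World frame = base frame: x ahead of the robot, y to its left, z up, the work surface at z = 0. Lengths are in m, angles in rad, forces in N, time in s.
With the tool pointing down it reaches from about 0.3 to 0.75 m from the base axis. Payload 8.5 kg.
Tool frame: the origin (TCP) lies midway between the tips of the shut fingers; the grasp point (between the pads) lies 19 mm behind it; z points along the fingers, y is the line along which they close (so a half turn about z gives the same grasp; the last joint's range is limited). The gripper opens to 85 mm and grips with 20 to 120 N. Pads are 22 mm wide; open, the fingers measure 114 mm over their backs; the gripper's body (76 mm by 85 mm) begins 54 mm behind the grasp point. The pads swing forward as they close: fully open they stand 13 mm farther back than shut.
Start: joints at [-1.473, 0.381, 1.297, -0, 1.464, -0.215], TCP at [0.169, -0.523, 0.231] pointing down, gripper open.
Joint ranges: [-3.11, 3.11], [-0.89, 2.33], [0.22, 2.48], [-1.42, 4.56], [0.17, 2.85], [-2.88, 2.88]. Speed limits (rad/s): [2.39, 2.39, 3.14, 3.14, 3.14, 3.14].

### API

Orientations are given as a rotation vector (axis times angle).
In Python, from rig import env gives the robot as it stands.
- The arm moves only by the tool drive_tool, never from a script. Its arguments are lists of equal length, an entry for each row: "dr": the turn, a rotation vector about the tool's x, y, z in rad, a list of three; "slide": the shift along the tool's x, y, z in cm, a list of three; "grip": the opening, from -1 (shut) to 1 (fully open). In form: {"dr": [[ax, ay, az], ...], "slide": [[tx, ty, tz], ...], "grip": [grip, ...]}. A call has 1 to 5 rows; each row shifts and turns the commanded pose from where the row before left it, along the tool's axes as they then stand; what a row does not reach is not made up. A row lasts 1/8 s, in which the tool goes at most 62.5 mm and 10.7 degrees, less where a joint would pass 70% of its speed; a pose out of reach is approached as far as the arm can. A call is refused whole if a number of a shift passes 6.25 or a number of a turn 0.188, either way. A call with a gripper value outside its range is refused whole. The fingers move at their own pace and stop on an object; the grip force is fixed at half the most. Time passes only in rows, so rows that do not move let the fingers close. It gives the time, the measured TCP pose, the force, the opening and the grip force at its end, in the units of the state.
- env.sense(): the state, without advancing time (a new reading comes with each control period).
- env.grab_frame(name): name is "scene" or "side" or "wrist"; returns a dict with "pixels" (400x640x3 uint8, red, green, blue), "K" (3x3 intrinsics, pixels), "R" (3x3) and "t" (3): a world point X has camera coordinates R X + t. Camera axes: x right, y down, z forward; pixel columns grow to the right and rows downward; lengths in m; the calibration is good to about 2 mm. A picture is of the moment at which its call begins. There is no depth.
- env.hand_in(): hands the job in; it is judged then, once.
The state is a dict: "time_s": time; "joints": joint angles; "qvel": joint speeds; "effort": joint torques, N m; "position": TCP position; "eef_rot": TCP orientation; "force": force on the tool from outside, world axes, zero at the start; "wrist_torque": the same for the moment, N m; "grip_width": opening from 0.0 (shut) to 1.0 (fully open); "finger_force": force on a finger pad.
Only numpy, scipy, OpenCV 4.12 (cv2) and the standard library are available. Lean on these libraries where they do the work, as an engineer would, in place of code of your own. Each camera call takes 0.05 s, during which the arm holds its last target. There are 200 camera calls.

## Working session

There is one attempt and no reset: what is moved stays moved. The work goes in short steps, Python scripts to look and compute and a tool call to move; the robot and the scene stay as the last step left them, time stands still between calls to the robot, and variables do not carry over. Pictures are saved under pics/ and viewed, at most 10 in all, crops included, and the job is handed in when it is done.

Besides the shell and the picture viewer there is one more tool, called after "Request:" by a JSON object that holds its "fn" and its "kwargs", one argument or row to a line. drive_tool: Moves the arm, as the interface text tells. Its arguments: {"type":"object","properties":{"dr":{"type":"array","items":{"type":"array","items":{"type":"number"}}},"slide":{"type":"array","items":{"type":"array","items":{"type":"number"}}},"grip":{"type":"array","items":{"type":"number"}}},"required":["dr","slide","grip"]}

```bash
ls; mkdir -p pics; python3 - <<'E'
from rig import env
import cv2,pickle
for n in("scene","side"):
    f=env.grab_frame(n);cv2.imwrite(f"pics/{n}0.png",f["pixels"][:,:,::-1]);pickle.dump(f,open(f"pics/{n}0.pkl","wb"))
    print(n,f["K"].round(1).tolist(),f["R"].round(3).tolist(),f["t"].round(3).tolist())
print(env.sense())
E
```

```text
pics
scene [[430.0, 0.0, 316.0], [0.0, 430.0, 189.3], [0.0, 0.0, 1.0]] [[0.211, 0.978, -0.004], [0.65, -0.143, -0.746], [-0.73, 0.155, -0.666]] [-0.147, -0.279, 1.943]
side [[401.7, 0.0, 316.2], [0.0, 401.7, 199.0], [0.0, 0.0, 1.0]] [[-0.909, -0.416, -0.019], [-0.266, 0.616, -0.741], [0.32, -0.669, -0.671]] [0.495, 0.212, 1.04]
{'time_s': 0.1, 'joints': array([-1.47333432e+00,  3.81120500e-01,  1.29818975e+00, -5.24232958e-06,
        1.46359991e+00, -2.15316828e-01]), 'qvel': array([-0.00066024, -0.00121253, -0.00205927, -0.00160154,  0.00027792,
        0.00030516]), 'effort': array([ 3.79838690e-03, -4.49219263e+01, -2.31659746e+01, -2.18981572e-04,
        3.65721884e-03, -1.84817827e-05]), 'position': array([ 0.16919752, -0.52304046,  0.23077627]), 'eef_rot': array([-3.10195328e+00, -4.89107542e-01, -1.13662339e-04]), 'force': array([ 0.77972502, -0.72640845, -0.17004509]), 'wrist_torque': array([ 0.05650713, -0.04425254, -0.01181355]), 'finger_force': 0.0, 'grip_width': 0.9984429368899106}
```

View pics/scene0.png

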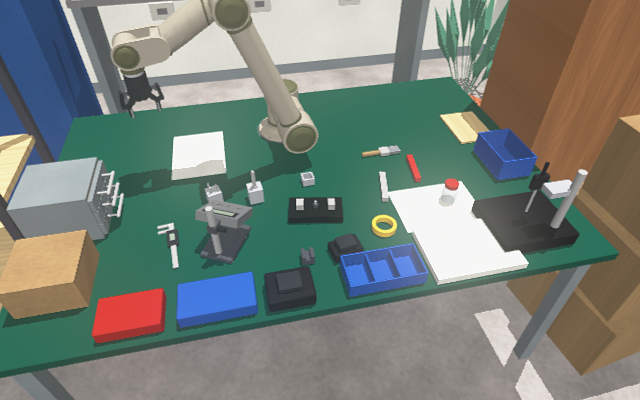

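View pics/side0.png

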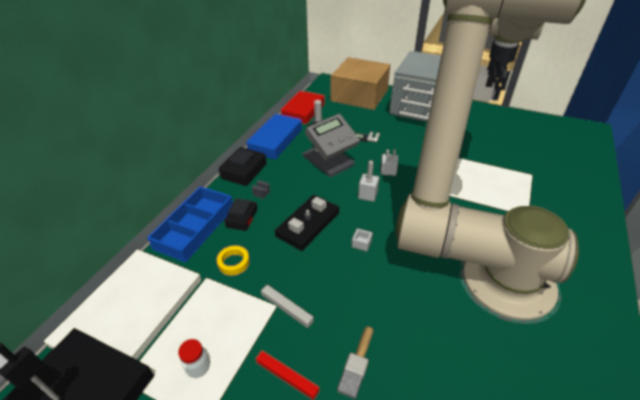

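Scene view: the silver bar is at about (383,186), and its red look-alike at (414,168) is not meant. The stylus in its stand is at (255,190), the pin block at (213,193), the gauge at (315,208) and the readout at (225,225). In the side view the silver bar is at (287,305), the stylus at (369,185), the gauge at (307,222) and the readout at (332,140). I'll enlarge both to confirm and measure.

```bash
python3 - <<'E'
import cv2
a=cv2.imread("pics/scene0.png")[145:275,190:430];cv2.imwrite("pics/sc.png",cv2.resize(a,None,fx=3.3,fy=3.3,interpolation=cv2.INTER_CUBIC))
a=cv2.imread("pics/side0.png")[90:335,240:420];cv2.imwrite("pics/si.png",cv2.resize(a,None,fx=2.4,fy=2.4,interpolation=cv2.INTER_CUBIC))
E
```

```text
(no output)
```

View pics/sc.png

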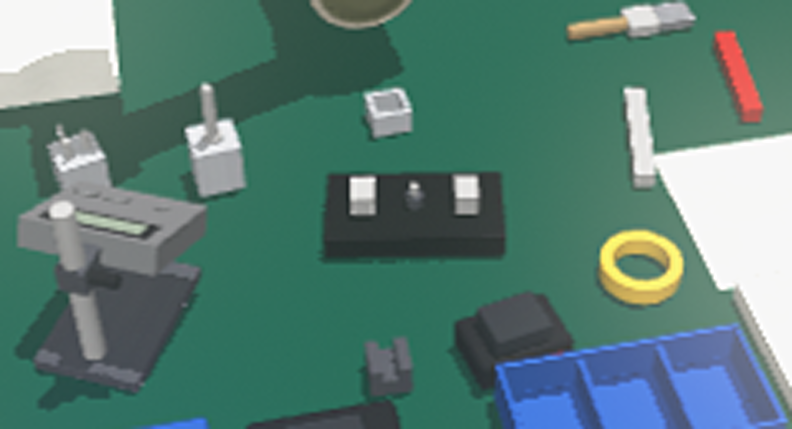

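View pics/si.png

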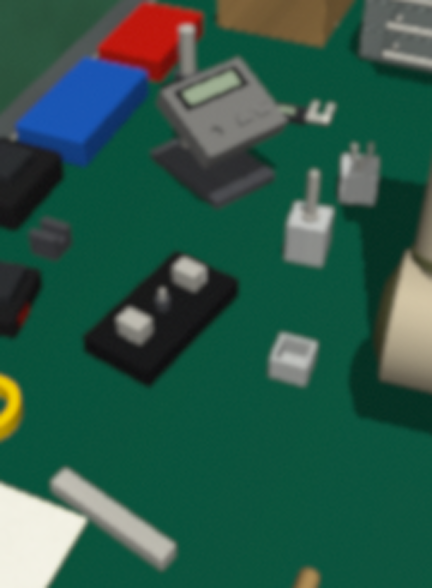

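The crops confirm it: the plain silver bar has its top centre at scene crop (640,134) and side crop (112,510). The red one at (738,76) is the look-alike. The stand holds a single stylus, at (215,150), and the pin block at (78,155) has three pins. Next I'll fit poses to the corners.

```bash
cat > h.py <<'E'
import numpy as np,pickle
from scipy.optimize import least_squares
from scipy.spatial.transform import Rotation as R
def load(n): return pickle.load(open(f"pics/{n}.pkl","rb"))
def proj(f,X):
    c=np.atleast_2d(X)@f["R"].T+f["t"]; p=c@f["K"].T; return p[:,:2]/p[:,2:]
def onz(f,uv,z):
    d=f["R"].T@np.linalg.inv(f["K"])@np.array([*uv,1]); o=-f["R"].T@f["t"]; return o+d*(z-o[2])/d[2]
def sc(p): return np.array(p)/3.3+[190,145]
def si(p): return np.array(p)/2.4+[240,90]
def plc(q,P):
    c,s=np.cos(q[2]),np.sin(q[2]);P=np.array(P,float)
    return np.c_[q[0]+c*P[:,0]-s*P[:,1],q[1]+s*P[:,0]+c*P[:,1],P[:,2]]
def fit(obs,q0):
    r=lambda q:np.concatenate([(proj(f,plc(q,P))-uv).ravel() for f,P,uv in obs])
    s=least_squares(r,q0);return s.x,r(s.x)
def to(target,yaw,tilt=None):
    """tool-frame delta (cm, rad) from the present pose to a target with tool down (x-axis yaw)"""
    from rig import env
    s=env.sense();r=R.from_rotvec(s["eef_rot"]);p=s["position"]
    g=R.from_euler("z",yaw)*R.from_rotvec([np.pi,0,0]) if tilt is None else tilt
    d=r.inv()*g
    print("now",p.round(4),"dr",d.as_rotvec().round(3),"slide cm (cur axes)",(r.inv().apply(target-p)*100).round(2),"(goal axes)",(g.inv().apply(target-p)*100).round(2))
E
python3 - <<'E'
from h import *
A,B=load("scene0"),load("side0")
def sq(a,b,z): return [(x,y,z) for x in(-a,a) for y in(-b,b)]
# naive positions
print("bar",[onz(A,sc(p),.02).round(3) for p in[(625,90),(645,90),(634,178),(654,178)]],[onz(B,si(p),.02).round(3) for p in[(50,480),(68,467),(160,560),(176,545)]])
print("bed",[onz(A,sc(p),.03).round(3) for p in[(328,173),(500,173),(324,243),(504,240)]],[onz(B,si(p),.03).round(3) for p in[(177,253),(238,285),(150,370),(86,338)]])
print("rests",[onz(A,sc(p),.055).round(3) for p in[(363,187),(466,187)]],[onz(B,si(p),.055).round(3) for p in[(190,270),(135,320)]])
print("probe",onz(A,sc((414,183)),.058).round(3),onz(B,si((162,290)),.058).round(3))
print("stand",[onz(A,sc(p),.06).round(3) for p in[(186,128),(234,119),(243,157),(196,166)]],[onz(B,si(p),.06).round(3) for p in[(293,203),(333,212),(327,242),(287,235)]])
print("styl top",onz(A,sc((207,86)),.132).round(3),onz(B,si((314,172)),.132).round(3))
print("foot",[onz(A,sc(p),.015).round(3) for p in[(200,268),(138,387),(38,365)]],[onz(B,si(p),.015).round(3) for p in[(152,153),(215,203),(274,173)]])
print("col",onz(A,sc((93,357)),.015).round(3),onz(A,sc((63,210)),.21).round(3),onz(B,si((186,30)),.21).round(3))
print("jar,vee,housing",onz(A,(452,184),.08).round(3),onz(A,sc((390,355)),.034).round(3),onz(A,sc((388,100)),.03).round(3),"tape",onz(A,sc((640,262)),.024).round(3))
E
```

```text
bar [array([0.419, 0.313, 0.02 ]), array([0.424, 0.336, 0.02 ]), array([0.566, 0.274, 0.02 ]), array([0.571, 0.295, 0.02 ])] [array([0.562, 0.295, 0.02 ]), array([0.553, 0.273, 0.02 ]), array([0.417, 0.332, 0.02 ]), array([0.41 , 0.311, 0.02 ])]
bed [array([ 0.496, -0.055,  0.03 ]), array([0.537, 0.129, 0.03 ]), array([ 0.601, -0.076,  0.03 ]), array([0.637, 0.107, 0.03 ])] [array([ 0.586, -0.072,  0.03 ]), array([ 0.49 , -0.048,  0.03 ]), array([0.529, 0.123, 0.03 ]), array([0.621, 0.108, 0.03 ])]
rests [array([ 0.553, -0.025,  0.055]), array([0.576, 0.081, 0.055])] [array([ 0.545, -0.025,  0.055]), array([0.569, 0.08 , 0.055])]
probe [0.561 0.028 0.058] [0.56  0.024 0.058]
stand [array([ 0.423, -0.199,  0.06 ]), array([ 0.419, -0.146,  0.06 ]), array([ 0.484, -0.144,  0.06 ]), array([ 0.487, -0.195,  0.06 ])] [array([ 0.471, -0.194,  0.06 ]), array([ 0.417, -0.197,  0.06 ]), array([ 0.405, -0.136,  0.06 ]), array([ 0.456, -0.129,  0.06 ])]
styl top [ 0.444 -0.171  0.132] [ 0.441 -0.176  0.132]
foot [array([ 0.594, -0.206,  0.015]), array([ 0.737, -0.279,  0.015]), array([ 0.689, -0.372,  0.015])] [array([ 0.722, -0.278,  0.015]), array([ 0.588, -0.205,  0.015]), array([ 0.537, -0.303,  0.015])]
col [ 0.691 -0.319  0.015] [ 0.687 -0.315  0.21 ] [ 0.679 -0.314  0.21 ]
jar,vee,housing [0.605 0.515 0.08 ] [ 0.766 -0.04   0.034] [0.388 0.034 0.03 ] tape [0.692 0.237 0.024]
```

```bash
cat >> h.py <<'E'
def down(ya):  # tool down, tool y axis at world angle ya
    return R.from_euler("z",ya+np.pi/2)*R.from_rotvec([np.pi,0,0])
def plan(wps,v=6.0,w=.18):
    """wps: (pos, Rotation[, rotvec path override]); prints rounded rows (dr | slide cm)"""
    from rig import env
    s=env.sense();p=s["position"].copy();r=R.from_rotvec(s["eef_rot"])
    print("at",p.round(4),"t",round(s["time_s"],2))
    for P,G in wps:
        P=np.array(P);n=max(1,int(np.ceil(max(np.abs(r.inv().apply(P-p)).max()*100/v,np.linalg.norm(P-p)*100/6.2,(r.inv()*G).magnitude()/w))))
        for k in range(n):
            f=1/(n-k)
            dr=((r.inv()*G).as_rotvec()*f).round(3);sl=(r.inv().apply(P-p)*f*100).round(2)
            print(dr.tolist(),sl.tolist());p=p+r.apply(sl/100);r=r*R.from_rotvec(dr)
        print(" --",P)
E
python3 - <<'E'
from h import *
plan([([.49,.304,.16],down(1.31)),([.49,.304,.06],down(1.31))])
E
```

```text
at [ 0.1692 -0.523   0.2308] t 0.1
[-0.0, -0.0, -0.171] [3.73, -4.59, 0.48]
[0.0, -0.0, -0.171] [4.46, -3.89, 0.48]
[0.0, -0.0, -0.171] [5.05, -3.07, 0.48]
[0.0, -0.0, -0.171] [5.5, -2.17, 0.48]
[0.0, -0.0, -0.171] [5.79, -1.2, 0.48]
[0.0, -0.0, -0.171] [5.91, -0.19, 0.48]
[0.0, -0.0, -0.171] [5.86, 0.81, 0.48]
[0.0, -0.0, -0.171] [5.63, 1.8, 0.48]
[0.0, -0.0, -0.171] [5.24, 2.73, 0.48]
[0.0, -0.0, -0.172] [4.7, 3.59, 0.48]
[0.0, -0.0, -0.171] [4.02, 4.34, 0.48]
[0.0, -0.0, -0.172] [3.22, 4.96, 0.48]
[0.0, -0.0, -0.171] [2.33, 5.43, 0.47]
[0.001, -0.0, -0.172] [1.37, 5.75, 0.48]
[0.0, -0.001, -0.171] [0.37, 5.91, 0.47]
 -- [0.49  0.304 0.16 ]
[0.0, 0.0, -0.0] [0.0, -0.0, 5.0]
[0.0, 0.0, -0.0] [0.0, -0.0, 5.0]
 -- [0.49  0.304 0.06 ]
```

Request:
{"fn": "drive_tool", "kwargs": {
  "dr": [
    [0, 0, -0.17],
    [0, 0, -0.17],
    [0, 0, -0.17],
    [0, 0, -0.17],
    [0, 0, -0.17]
  ],
  "slide": [
    [3.7, -4.6, 0],
    [4.5, -3.9, 0],
    [5.0, -3.1, 0],
    [5.5, -2.2, 0],
    [5.8, -1.2, 0]
  ],
  "grip": [0.2, 0.2, 0.2, 0.2, 0.2]
}}

```text
time_s: 0.72
position: [0.2761, -0.2454, 0.2312]
eef_rot: [-2.621, -1.732, -0.0]
force: [1.1, -0.3, 0.5]
grip_width: 0.604
finger_force: 0.0
```

Request:
{"fn": "drive_tool", "kwargs": {
  "dr": [
    [0, 0, -0.17],
    [0, 0, -0.17],
    [0, 0, -0.17],
    [0, 0, -0.17],
    [0, 0, -0.17]
  ],
  "slide": [
    [5.9, -0.2, 0],
    [5.9, 0.8, 0],
    [5.6, 1.8, 0],
    [5.2, 2.7, 0],
    [4.7, 3.6, 0]
  ],
  "grip": [0.2, 0.2, 0.2, 0.2, 0.2]
}}

```text
time_s: 1.35
position: [0.3848, 0.0291, 0.2314]
eef_rot: [1.673, 2.659, -0.0]
force: [0.9, -0.9, 0.8]
grip_width: 0.601
finger_force: 0.0
```

Request:
{"fn": "drive_tool", "kwargs": {
  "dr": [
    [0, 0, -0.17],
    [0, 0, -0.17],
    [0, 0, -0.17],
    [0, 0, -0.17],
    [0, 0, -0.17]
  ],
  "slide": [
    [4.0, 4.3, 0],
    [3.2, 5.0, 0],
    [2.3, 5.4, 0],
    [1.4, 5.7, 0],
    [0.4, 5.9, 0]
  ],
  "grip": [0.2, 0.2, 0.2, 0.2, 0.2]
}}

```text
time_s: 1.98
position: [0.4948, 0.3024, 0.231]
eef_rot: [-0.427, -3.112, 0.001]
force: [0.8, -0.5, 1.1]
grip_width: 0.597
finger_force: 0.0
```

```bash
python3 - <<'E'
from h import *
from rig import env
import cv2
plan([([.49,.304,.1],down(1.31))])
f=env.grab_frame("wrist");cv2.imwrite("pics/w1.png",f["pixels"][:,:,::-1]);pickle.dump(f,open("pics/w1.pkl","wb"))
E
```

```text
at [0.4948 0.3024 0.231 ] t 1.98
[-0.0, -0.0, -0.004] [0.17, 0.01, 4.37]
[-0.0, -0.0, -0.004] [0.17, 0.01, 4.36]
[-0.0, -0.0, -0.004] [0.16, 0.01, 4.37]
 -- [0.49  0.304 0.1  ]
```

View pics/w1.png

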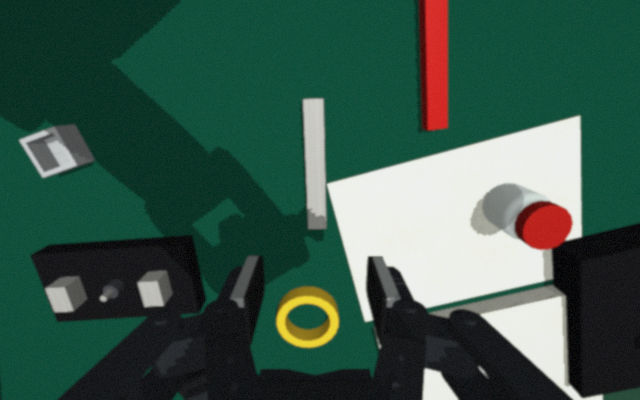

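The wrist view shows the bar's top from (303,99)-(324,98) to (307,222)-(327,221), clear of the red look-alike at (435,60). The gauge is at lower left with its probe tip near (103,298).

```bash
python3 - <<'E'
from h import *
W=load("w1")
c=np.array([onz(W,p,.02) for p in[(303,99),(324,98),(307,222),(327,221)]]);print(c.round(4).tolist(),c.mean(0))
d=c[2:].mean(0)-c[:2].mean(0);print("len",np.linalg.norm(d),"ang",np.arctan2(d[1],d[0]))
print("probe",onz(W,(103,298),.058),"slab",[onz(W,p,.03).round(3) for p in[(32,257),(57,321),(193,237),(205,300)]])
plan([([*c.mean(0)[:2],.1],down(np.arctan2(d[1],d[0])+np.pi/2)),([*c.mean(0)[:2],.006],down(np.arctan2(d[1],d[0])+np.pi/2))])
E
```

```text
[[0.4133, 0.3119, 0.02], [0.4183, 0.3335, 0.02], [0.5492, 0.2771, 0.02], [0.5544, 0.3005, 0.02]] [0.48378018 0.30575118 0.02      ]
len 0.14015763896628158 ang -0.24429347840813048
probe [0.56247916 0.02558021 0.058     ] slab [array([ 0.499, -0.056,  0.03 ]), array([ 0.591, -0.076,  0.03 ]), array([0.527, 0.143, 0.03 ]), array([0.613, 0.123, 0.03 ])]
at [0.4961 0.3074 0.2299] t 2.02
[0.001, -0.0, -0.006] [0.38, -0.17, 4.33]
[0.001, -0.0, -0.006] [0.38, -0.16, 4.33]
[0.0, -0.001, -0.007] [0.37, -0.16, 4.33]
 -- [0.48378018 0.30575118 0.1       ]
[0.0, 0.0, 0.0] [0.0, 0.0, 4.7]
[0.0, 0.0, 0.0] [0.0, 0.0, 4.7]
 -- [0.48378018 0.30575118 0.006     ]
```

The far end looked 10 mm short because its last bit is shaded. With a 150 mm length the centre is (0.489, 0.3045), which agrees with the other two views.

Request:
{"fn": "drive_tool", "kwargs": {
  "dr": [
    [0, 0, -0.02],
    [0, 0, 0],
    [0, 0, 0],
    [0, 0, 0],
    [0, 0, 0]
  ],
  "slide": [
    [0.6, -0.45, 5],
    [0, 0, 6],
    [0, 0, 5.5],
    [0, 0, 4],
    [0, 0, 2]
  ],
  "grip": [0.2, 0.2, 0.2, 0.2, 0.2]
}}

```text
time_s: 2.65
position: [0.4864, 0.2973, 0.0038]
eef_rot: [-0.405, -3.112, 0.003]
force: [1.4, 0.3, 0.4]
grip_width: 0.598
finger_force: 0.0
```

Request:
{"fn": "drive_tool", "kwargs": {
  "dr": [
    [0, 0, 0],
    [0, 0, 0],
    [0, 0, 0],
    [0, 0, 0],
    [0, 0, 0]
  ],
  "slide": [
    [0, 0, 0],
    [0, 0, 0],
    [0, 0, 0],
    [0, 0, 0],
    [0, 0, 0]
  ],
  "grip": [0.2, -1, -1, -1, -1]
}}

```text
time_s: 3.28
position: [0.4886, 0.2984, 0.0081]
eef_rot: [0.405, 3.112, 0.003]
force: [0.4, 2.7, 6.6]
grip_width: 0.241
finger_force: 59.9
```

```bash
python3 - <<'E'
from h import *
plan([([.489,.298,.13],down(1.31)),([.5615,.0265,.13],down(-.215)),([.5615,.0265,.07],down(-.215))])
E
```

```text
at [0.4886 0.2984 0.0081] t 3.27
[0.001, 0.001, 0.001] [-0.03, -0.0, -4.06]
[0.001, 0.001, 0.001] [-0.03, -0.0, -4.07]
[0.001, 0.001, 0.0] [-0.02, -0.01, -4.06]
 -- [0.489 0.298 0.13 ]
[-0.0, 0.0, 0.169] [-1.56, -2.71, 0.0]
[-0.0, 0.0, 0.17] [-1.99, -2.41, 0.0]
[-0.0, 0.0, 0.169] [-2.37, -2.04, 0.0]
[-0.0, 0.0, 0.17] [-2.67, -1.61, 0.0]
[-0.0, 0.0, 0.169] [-2.91, -1.13, 0.0]
[-0.0, 0.0, 0.17] [-3.06, -0.63, 0.0]
[0.0, 0.0, 0.169] [-3.12, -0.1, 0.0]
[0.0, 0.0, 0.17] [-3.09, 0.43, 0.01]
[0.0, 0.0, 0.169] [-2.97, 0.94, 0.0]
 -- [0.5615 0.0265 0.13  ]
[0.0, 0.0, 0.0] [-0.0, 0.0, 3.0]
[0.0, 0.0, 0.0] [-0.0, 0.0, 3.0]
 -- [0.5615 0.0265 0.07  ]
```

Request:
{"fn": "drive_tool", "kwargs": {
  "dr": [
    [0, 0, 0],
    [0, 0, 0],
    [0, 0, 0],
    [0, 0, 0],
    [0, 0, 0.17]
  ],
  "slide": [
    [0, 0, -2],
    [0, 0, -4],
    [0, 0, -4],
    [0, 0, -2],
    [-1.6, -2.7, 0]
  ],
  "grip": [-1, -1, -1, -1, -1]
}}

```text
time_s: 3.9
position: [0.496, 0.2685, 0.1282]
eef_rot: [0.669, 3.067, 0.003]
force: [-0.5, -0.3, -4.6]
grip_width: 0.236
finger_force: 59.7
```

Request:
{"fn": "drive_tool", "kwargs": {
  "dr": [
    [0, 0, 0.17],
    [0, 0, 0.17],
    [0, 0, 0.17],
    [0, 0, 0.17],
    [0, 0, 0.17]
  ],
  "slide": [
    [-2, -2.4, 0],
    [-2.4, -2, 0],
    [-2.7, -1.6, 0],
    [-2.9, -1.1, 0],
    [-3.1, -0.6, 0]
  ],
  "grip": [-1, -1, -1, -1, -1]
}}

```text
time_s: 4.53
position: [0.5375, 0.1157, 0.1264]
eef_rot: [-1.881, -2.515, 0.001]
force: [0.7, 0.0, -3.9]
grip_width: 0.238
finger_force: 59.7
```

Request:
{"fn": "drive_tool", "kwargs": {
  "dr": [
    [0, 0, 0.17],
    [0, 0, 0.17],
    [0, 0, 0.17],
    [0, 0, 0],
    [0, 0, 0]
  ],
  "slide": [
    [-3.1, -0.1, 0],
    [-3.1, 0.4, 0],
    [-3, 0.9, 0],
    [0, 0, 0],
    [0, 0, 0]
  ],
  "grip": [-1, -1, -1, -1, -1]
}}

```text
time_s: 5.15
position: [0.5606, 0.0265, 0.1263]
eef_rot: [-2.448, -1.968, 0.001]
force: [0.2, 0.3, -4.6]
grip_width: 0.239
finger_force: 59.7
```

```bash
python3 - <<'E'
from h import *
from rig import env
import cv2
plan([([.5615,.0265,.068],down(-.215))])
f=env.grab_frame("wrist");cv2.imwrite("pics/w2.png",f["pixels"][:,:,::-1]);pickle.dump(f,open("pics/w2.pkl","wb"))
E
```

```text
at [0.5606 0.0265 0.1263] t 5.15
[-0.001, -0.0, -0.002] [0.02, 0.1, 5.83]
 -- [0.5615 0.0265 0.068 ]
```

View pics/w2.png

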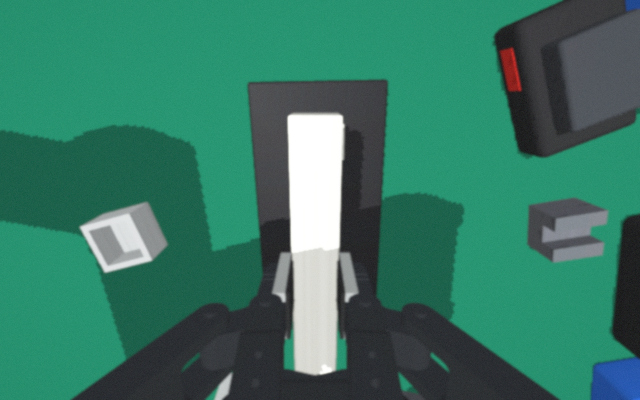

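The wrist view shows the bar held along the bed. Its far end is at (289,114)-(342,114), and the slab's end edge runs (249,83)-(386,81).

```bash
python3 - <<'E'
from h import *
W=load("w2")
b=np.array([onz(W,p,.138) for p in[(289,114),(342,114)]]);s=np.array([onz(W,p,.03) for p in[(249,83),(386,81)]])
print(b,s,np.linalg.norm(b[1]-b[0]),np.linalg.norm(s[1]-s[0]))
ya=np.array([.2133,.977]);xa=np.array([.977,-.2133])
for n,q in(("bar",b),("slab",s)):
    e=q[1]-q[0];print(n,"mid",q.mean(0),"edge ang",np.arctan2(e[1],e[0]))
print("bar ctr",b.mean(0)[:2]-.075*ya*np.sign((b.mean(0)[:2]-[.56,.0265])@ya),"bed ctr",s.mean(0)[:2]-.095*ya*np.sign((s.mean(0)[:2]-[.56,.0265])@ya))
E
```

```text
[[0.56656158 0.10339254 0.138     ]
 [0.58711194 0.09887059 0.138     ]] [[0.5345622  0.126362   0.03      ]
 [0.62896393 0.10692752 0.03      ]] 0.021041993928726167 0.09638145458263589
bar mid [0.57683676 0.10113157 0.138     ] edge ang -0.2165903675052024
slab mid [0.58176307 0.11664476 0.03      ] edge ang -0.20303336689621562
bar ctr [0.56083926 0.02785657] bed ctr [0.56149957 0.02382976]
```

Request:
{"fn": "drive_tool", "kwargs": {
  "dr": [
    [0, 0, 0],
    [0, 0, 0],
    [0, 0, 0],
    [0, 0, 0],
    [0, 0, 0]
  ],
  "slide": [
    [-0.25, 0.1, 3],
    [0, 0, 2.2],
    [0, 0, 0.6],
    [0, 0, 0.3],
    [0, 0, 0]
  ],
  "grip": [-1, -1, -1, -1, -1]
}}

```text
time_s: 5.82
position: [0.5619, 0.0237, 0.066]
eef_rot: [2.449, 1.967, 0.001]
force: [-0.4, 0.7, -3.8]
grip_width: 0.236
finger_force: 59.7
```

Request:
{"fn": "drive_tool", "kwargs": {
  "dr": [
    [0, 0, 0],
    [0, 0, 0],
    [0, 0, 0]
  ],
  "slide": [
    [0, 0, 0.15],
    [0, 0, 0.15],
    [0, 0, 0]
  ],
  "grip": [-1, -1, -1]
}}

```text
time_s: 6.2
position: [0.5618, 0.0235, 0.0631]
eef_rot: [2.449, 1.966, 0.001]
force: [-0.6, 0.6, 3.2]
grip_width: 0.239
finger_force: 60.7
```

Request:
{"fn": "drive_tool", "kwargs": {
  "dr": [
    [0, 0, 0],
    [0, 0, 0],
    [0, 0, 0],
    [0, 0, 0],
    [0, 0, 0]
  ],
  "slide": [
    [0, 0, 0],
    [0, 0, 0],
    [0, 0, 0],
    [0, 0, -1],
    [0, 0, -3]
  ],
  "grip": [-0.3, 0, 0, 0, 0]
}}

```text
time_s: 6.82
position: [0.561, 0.0235, 0.1022]
eef_rot: [-2.448, -1.965, 0.003]
force: [0.3, -0.2, 0.6]
grip_width: 0.5
finger_force: 0.0
```

Request:
{"fn": "drive_tool", "kwargs": {
  "dr": [
    [0, 0, 0],
    [0, 0, 0],
    [0, 0, 0],
    [0, 0, 0]
  ],
  "slide": [
    [0, 0, -4],
    [0, 0, -5],
    [0, 0, -4],
    [0, 0, 0]
  ],
  "grip": [0, 0, 0, 0]
}}

```text
time_s: 7.32
position: [0.5625, 0.0234, 0.2361]
eef_rot: [2.446, 1.963, 0.008]
force: [0.3, 0.4, -0.6]
grip_width: 0.5
finger_force: 0.0
```

```bash
python3 - <<'E'
from h import *
from rig import env
import cv2
# travel to a viewing place over the stylus, tool y such that joint 6 stays mid
plan([([.46,-.16,.235],down(-.45))])
for n in("wrist","scene","side"):
    f=env.grab_frame(n);cv2.imwrite(f"pics/{n}3.png",f["pixels"][:,:,::-1]);pickle.dump(f,open(f"pics/{n}3.pkl","wb"))
a=cv2.resize(cv2.imread("pics/scene3.png")[180:235,270:370],None,fx=4,fy=4,interpolation=cv2.INTER_CUBIC)
b=cv2.resize(cv2.imread("pics/side3.png")[185:255,265:345],None,fx=4,fy=4,interpolation=cv2.INTER_CUBIC)
w=cv2.imread("pics/wrist3.png");o=np.zeros((400+280,800,3),np.uint8)
o=np.zeros((600,800,3),np.uint8);o[:320,:512]=cv2.resize(w,(512,320));o[320:540,:400]=a;o[320:600,400:720]=b
cv2.imwrite("pics/m3.png",o)
E
```

```text
at [0.5625 0.0234 0.2361] t 7.33
[0.002, -0.0, 0.058] [-5.03, -1.51, 0.02]
[0.002, -0.0, 0.058] [-5.11, -1.22, 0.02]
[0.002, -0.001, 0.058] [-5.17, -0.92, 0.02]
[0.001, -0.0, 0.058] [-5.22, -0.62, 0.02]
 -- [ 0.46  -0.16   0.235]
```

View pics/m3.png

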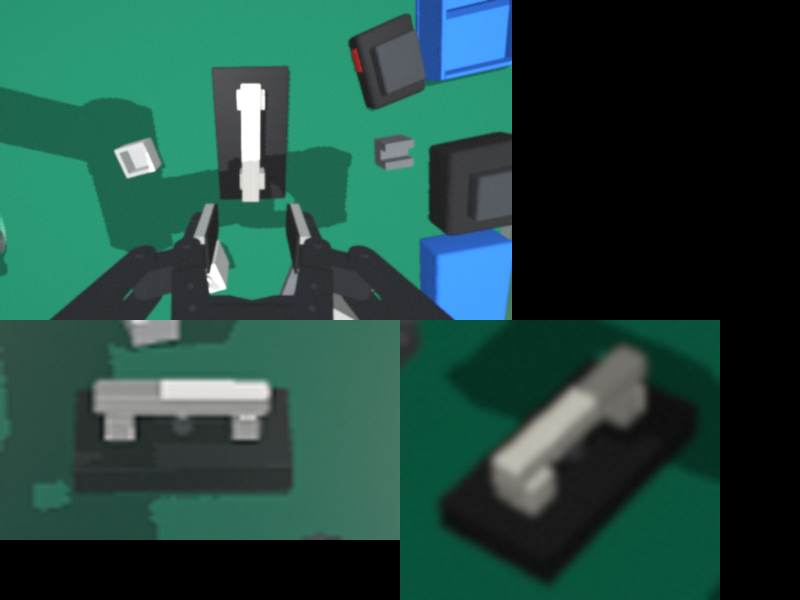

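The bar rests on both rests. I'll check its centring from wrist montage (250,84)-(250,201) against the slab corners (213,67), (289,66), (286,197), (221,198).

```bash
python3 - <<'E'
from h import *
W=load("wrist3")
b=np.array([onz(W,np.array(p)*1.25,.075) for p in[(250,84),(250,201)]]);s=np.array([onz(W,np.array(p)*1.25,.03) for p in[(213,67),(289,66),(286,197),(221,198)]])
print(b,s)
print("bar c",b.mean(0),"len",np.linalg.norm(b[1]-b[0]),"slab c",s.mean(0),"len",np.linalg.norm(s[0]-s[3]))
A=load("scene3");c=lambda p:np.array(p)/4+[270,180-80]
q=np.array([onz(A,c(p),.075) for p in[(94,381),(270,381),(94,393),(270,395)]]);print("scene bar",q.mean(0))
E
```

```text
[[ 0.5775395   0.09749455  0.075     ]
 [ 0.54501508 -0.04778574  0.075     ]] [[ 0.5354452   0.12706734  0.03      ]
 [ 0.63113553  0.1071416   0.03      ]
 [ 0.59498096 -0.07584446  0.03      ]
 [ 0.49799569 -0.05572689  0.03      ]]
bar c [0.56127729 0.0248544  0.075     ] len 0.14887645811276498 slab c [0.56488935 0.0256594  0.03      ] len 0.1865909813494719
scene bar [0.56122403 0.02807584 0.075     ]
```

Request:
{"fn": "drive_tool", "kwargs": {
  "dr": [
    [0, 0, 0.06],
    [0, 0, 0.06],
    [0, 0, 0.06],
    [0, 0, 0.06],
    [0, 0, 0]
  ],
  "slide": [
    [-5, -1.5, 0],
    [-5.1, -1.2, 0],
    [-5.2, -0.9, 0],
    [-5.2, -0.6, 0],
    [0, 0, 0]
  ],
  "grip": [0, 0, 0, 0, 0]
}}

```text
time_s: 8.1
position: [0.4576, -0.1617, 0.2313]
eef_rot: [-2.67, -1.651, 0.002]
force: [0.3, 0.6, 0.2]
grip_width: 0.502
finger_force: 0.0
```

```bash
python3 - <<'E'
from h import *
W=load("w1");print("cam pos rel TCP",-W["R"].T@W["t"]-[.496,.307,.23], "axis",W["R"][2])
plan([([.50,-.19,.28],down(-2.04))])
E
```

```text
cam pos rel TCP [-0.08141195  0.01796892  0.14323774] axis [ 0.30965987 -0.08793352 -0.94677265]
at [ 0.4576 -0.1617  0.2313] t 8.1
[-0.0, 0.0, 0.175] [-0.07, 0.56, -0.54]
[-0.0, 0.0, 0.175] [0.03, 0.56, -0.54]
[-0.0, 0.0, 0.175] [0.13, 0.55, -0.54]
[-0.0, 0.0, 0.175] [0.22, 0.52, -0.54]
[-0.0, 0.0, 0.175] [0.31, 0.48, -0.54]
[-0.0, 0.001, 0.175] [0.38, 0.42, -0.55]
[-0.0, 0.0, 0.176] [0.45, 0.34, -0.54]
[-0.0, 0.001, 0.175] [0.51, 0.26, -0.55]
[-0.001, 0.001, 0.176] [0.54, 0.16, -0.54]
 -- [ 0.5  -0.19  0.28]
```

Request:
{"fn": "drive_tool", "kwargs": {
  "dr": [
    [0, 0, 0.175],
    [0, 0, 0.175],
    [0, 0, 0.175],
    [0, 0, 0.175],
    [0, 0, 0.175]
  ],
  "slide": [
    [-0.1, 0.6, -0.6],
    [0, 0.6, -0.6],
    [0.1, 0.6, -0.6],
    [0.2, 0.5, -0.6],
    [0.3, 0.5, -0.6]
  ],
  "grip": [0, 0, 0, 0, 0]
}}

```text
time_s: 8.72
position: [0.4833, -0.1757, 0.2616]
eef_rot: [-3.119, -0.366, 0.002]
force: [0.4, 0.2, 0.7]
grip_width: 0.5
finger_force: 0.0
```

Request:
{"fn": "drive_tool", "kwargs": {
  "dr": [
    [0, 0, 0.175],
    [0, 0, 0.175],
    [0, 0, 0.175],
    [0, 0, 0.175],
    [0, 0, 0]
  ],
  "slide": [
    [0.4, 0.4, -0.6],
    [0.5, 0.3, -0.6],
    [0.5, 0.3, -0.5],
    [0.5, 0.2, -0.5],
    [0, 0, 0]
  ],
  "grip": [0, 0, 0, 0, 0]
}}

```text
time_s: 9.35
position: [0.5023, -0.1885, 0.2836]
eef_rot: [-3.059, 0.715, 0.002]
force: [0.0, 0.3, 0.6]
grip_width: 0.501
finger_force: 0.0
```

```bash
python3 - <<'E'
from h import *
from rig import env
import cv2
f=env.grab_frame("wrist");cv2.imwrite("pics/w4.png",f["pixels"][:,:,::-1]);pickle.dump(f,open("pics/w4.pkl","wb"))
cv2.imwrite("pics/w4b.png",cv2.resize(f["pixels"][:,:,::-1],(800,500),interpolation=cv2.INTER_CUBIC))
print(-f["R"].T@f["t"])
E
```

```text
[ 0.57634703 -0.22523613  0.42574153]
```

View pics/w4b.png

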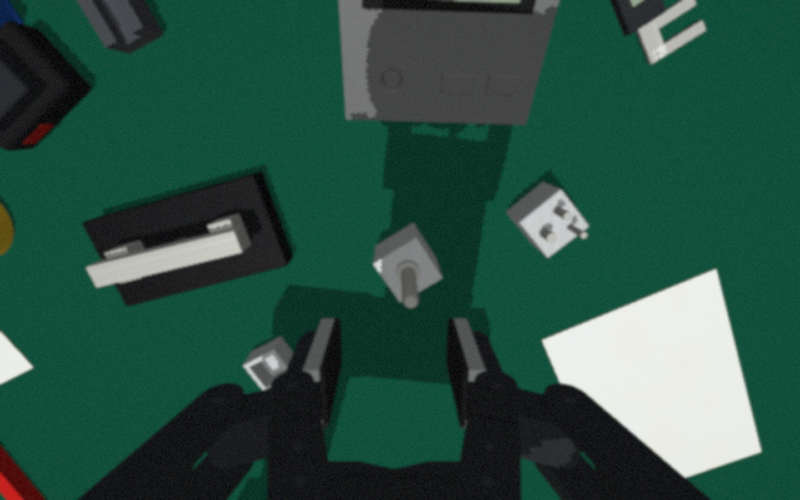

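Wrist view, 800x500: the stylus top is at (410,301) and its collar at (406,268). The readout's recess is at (391,78), the keys at (457,84) and (503,85), and the face's lower edge runs (347,121)-(526,125). I'll fit the readout's pose and head height, and the stylus position.

```bash
cat > ro.py <<'E'
from h import *
A,B,W=load("scene0"),load("side0"),load("w4")
w=lambda p:np.array(p)*.8
def sl(s,y,n=0): # along the slope from the recess, y, out of the face (at h=0)
    return [-.0272+.906*s-.423*n,y,.0923+.423*s+.906*n]
def res(q,full=False):
    x,y,yaw,h,d,f=q;H=lambda P:np.array(P)+[0,0,h]
    o=[(W,H(sl(0,.035)),w((391,78)),1),(W,H(sl(0,-.012,.003)),w((457,84)),1),(W,H(sl(0,-.045,.003)),w((503,85)),1),
     (W,H(sl(-d,.07)),w((347,121)),1),(W,H(sl(-d,-.07)),w((526,125)),1),
     (A,[.085,0,.21],sc((63,208)),1),(B,[.085,0,.21],si((186,30)),1),(A,[.085,0,.015],sc((93,357)),.5),
     (A,[f,.055,.015],sc((200,268)),1),(A,[f+.16,.055,.015],sc((138,387)),1),(A,[f+.16,-.055,.015],sc((38,365)),.7),
     (B,[f+.16,.055,.015],si((152,153)),.7),(B,[f,.055,.015],si((215,203)),1),(B,[f,-.055,.015],si((274,173)),1)]
    return np.concatenate([k*(proj(c,plc([x,y,yaw],[P]))[0]-uv) for c,P,uv,k in o])
s=least_squares(res,[.611,-.278,-.47,.02,.03,-.05],loss="soft_l1")
if __name__=="__main__":
    print("x y yaw h d f",s.x.round(4));print(res(s.x).reshape(-1,2).round(1).tolist())
    J=s.jac;print("sd",np.sqrt(np.diag(np.linalg.inv(J.T@J))).round(4))
    print("recess",plc(s.x[:3],[np.array(sl(0,.035))+[0,0,s.x[3]]]),"spot",plc(s.x[:3],[np.array(sl(.025,.035))+[0,0,s.x[3]]]))
    print("w4 alone recess at fitted z",onz(W,w((391,78)),.0923+s.x[3]))
    print("styl",onz(W,w((410,301)),.132),"collar",onz(W,w((406,268)),.066),"stand",np.mean([onz(W,w(p),.06) for p in[(374,263),(414,224),(442,277),(403,305)]],0))
    for c,n in((A,"scene"),(B,"side")): print(n,"recess px",proj(c,plc(s.x[:3],[np.array(sl(0,.035))+[0,0,s.x[3]]])))
E
python3 ro.py
```

```text
x y yaw h d f [ 0.6094 -0.2796 -0.479   0.0231  0.0313 -0.0515]
[[0.3, 2.1], [-0.1, -0.3], [-0.0, -0.4], [-1.1, 0.1], [-0.1, -0.1], [-1.2, 0.3], [-1.0, -0.9], [0.1, -0.7], [-0.5, -1.0], [-0.7, -1.4], [-1.5, -1.3], [-1.2, -0.7], [0.1, -0.5], [-0.2, -0.4]]
sd [0.0006 0.0007 0.0078 0.0032 0.001  0.0026]
recess [[ 0.60138451 -0.23598894  0.11536603]] spot [[ 0.62148591 -0.24642715  0.12594103]]
w4 alone recess at fitted z [ 0.60302621 -0.23654603  0.11536603]
styl [ 0.44529192 -0.1755465   0.132     ] collar [ 0.44937631 -0.17610525  0.066     ] stand [ 0.4462814  -0.17728972  0.06      ]
scene recess px [[238.21934786 207.86255841]]
side recess px [[329.77731945 144.06128088]]
```

```bash
python3 - <<'E'
from h import *
plan([([.445,-.1755,.19],down(-2.04)),([.445,-.1755,.091],down(-2.04))])
E
```

```text
at [ 0.502  -0.1884  0.2835] t 9.4
[-0.0, 0.001, 0.006] [-2.84, 0.68, 4.68]
[-0.0, 0.0, 0.006] [-2.83, 0.7, 4.68]
 -- [ 0.445  -0.1755  0.19  ]
[-0.0, 0.0, -0.0] [0.0, 0.0, 4.95]
[-0.0, 0.0, -0.0] [0.0, 0.0, 4.95]
 -- [ 0.445  -0.1755  0.091 ]
```

Request:
{"fn": "drive_tool", "kwargs": {
  "dr": [
    [0, 0, 0.01],
    [0, 0, 0],
    [0, 0, 0],
    [0, 0, 0],
    [0, 0, 0]
  ],
  "slide": [
    [-2.8, 0.7, 4.7],
    [-2.8, 0.7, 4.7],
    [0, 0, 0],
    [0, 0, 3],
    [0, 0, 3]
  ],
  "grip": [0, 0, 0, 0, 0]
}}

```text
time_s: 10.02
position: [0.447, -0.177, 0.1308]
eef_rot: [3.054, -0.73, 0.005]
force: [0.4, -0.8, -0.6]
grip_width: 0.503
finger_force: 0.0
```

Request:
{"fn": "drive_tool", "kwargs": {
  "dr": [
    [0, 0, 0],
    [0, 0, 0],
    [0, 0, 0]
  ],
  "slide": [
    [0, 0, 2.5],
    [0, 0, 1.4],
    [0, 0, 0]
  ],
  "grip": [0, 0, 0]
}}

```text
time_s: 10.4
position: [0.4464, -0.1767, 0.0914]
eef_rot: [-3.055, 0.731, -0.0]
force: [-0.0, -0.2, 0.1]
grip_width: 0.502
finger_force: 0.0
```

Request:
{"fn": "drive_tool", "kwargs": {
  "dr": [
    [0, 0, 0],
    [0, 0, 0],
    [0, 0, 0],
    [0, 0, 0],
    [0, 0, 0]
  ],
  "slide": [
    [0, 0, 0],
    [0, 0, 0],
    [0, 0, 0],
    [0, 0, 0],
    [0, 0, 0]
  ],
  "grip": [-0.6, -1, -1, -1, -1]
}}

```text
time_s: 11.02
position: [0.4462, -0.1769, 0.0923]
eef_rot: [3.054, -0.734, 0.004]
force: [0.8, -0.1, 6.1]
grip_width: 0.148
finger_force: 58.8
```

```bash
cat > go.py <<'E'
from ro import *
x,y,yaw,h=s.x[:4]
Rz=R.from_euler("z",yaw);n=Rz.apply([-.42262,0,.90631]);up=Rz.apply([.90631,0,.42262])
G=R.from_matrix(np.c_[up,np.cross(-n,up),-n])
L=.0823
rec=plc(s.x[:3],[np.array(sl(0,.035))+[0,0,h]])[0]
E
python3 - <<'E'
from go import *
sp=rec+.025*up
plan([([.446,-.177,.22],down(-2.04)),(sp+n*(L+.03),G)])
E
```

```text
at [ 0.4462 -0.1769  0.0923] t 11.03
[0.0, -0.001, -0.001] [0.01, 0.01, -4.26]
[0.0, -0.001, -0.001] [0.0, 0.01, -4.26]
[0.0, -0.001, -0.001] [-0.0, 0.0, -4.25]
 -- [ 0.446 -0.177  0.22 ]
[-0.001, 0.146, 0.003] [4.68, -0.59, -0.26]
[-0.0, 0.145, 0.003] [4.67, -0.61, 0.42]
[-0.001, 0.146, 0.004] [4.56, -0.62, 1.1]
 -- [ 0.57937283 -0.22455877  0.22771014]
```

Request:
{"fn": "drive_tool", "kwargs": {
  "dr": [
    [0, 0, 0],
    [0, 0, 0],
    [0, 0, 0],
    [0, 0, 0],
    [0, 0, 0]
  ],
  "slide": [
    [0, 0, -2],
    [0, 0, -4],
    [0, 0, -4],
    [0, 0, -3],
    [0, 0, 0]
  ],
  "grip": [-1, -1, -1, -1, -1]
}}

```text
time_s: 11.65
position: [0.4461, -0.1768, 0.2232]
eef_rot: [3.053, -0.734, 0.006]
force: [-0.2, 0.4, -1.1]
grip_width: 0.146
finger_force: 58.5
```

Request:
{"fn": "drive_tool", "kwargs": {
  "dr": [
    [0, 0.11, 0.003],
    [0, 0.11, 0.003],
    [0, 0.11, 0.003],
    [0, 0.106, 0],
    [0, 0, 0]
  ],
  "slide": [
    [3.5, -0.45, -0.3],
    [3.5, -0.45, 0.1],
    [3.5, -0.45, 0.5],
    [3.4, -0.45, 1],
    [0, 0, 0]
  ],
  "grip": [-1, -1, -1, -1, -1]
}}

```text
time_s: 12.28
position: [0.5784, -0.2246, 0.2293]
eef_rot: [2.889, -0.708, 0.635]
force: [-0.9, 0.4, -0.4]
grip_width: 0.146
finger_force: 58.5
```

```bash
python3 - <<'E'
from go import *
from rig import env
import cv2
plan([(rec+.025*up+n*(L+.01),G)])
f=env.grab_frame("wrist");pickle.dump(f,open("pics/w5.pkl","wb"));cv2.imwrite("pics/w5.png",cv2.resize(f["pixels"][:,:,::-1],(800,500),interpolation=cv2.INTER_CUBIC))
print(env.sense()["force"].round(2))
E
```

```text
at [ 0.5784 -0.2246  0.2293] t 12.28
[-0.001, 0.004, -0.002] [0.02, -0.05, 2.18]
 -- [ 0.58687416 -0.22845404  0.20958394]
[-0.21  0.62  0.32]
```

View pics/w5.png

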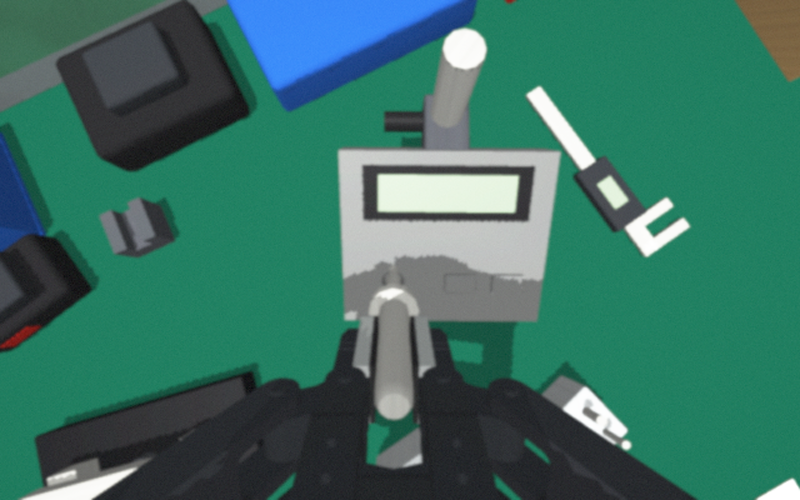

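The wrist view shows the face corners at (338,149), (560,150), (345,320) and (538,321), with the stylus tip at about (393,270) over the face. Its top is at (394,407), so it sits straight in the hand. I'll refit with this view.

```bash
cat > go.py <<'E'
from ro import *
W5=load("w5");w5=lambda p:np.array(p)*.8
def res2(q):
    H=lambda P:np.array(P)+[0,0,q[3]];d=q[4];e=[]
    for P,uv in((sl(.12-d,.07),(338,149)),(sl(.12-d,-.07),(560,150)),(sl(-d,.07),(345,320)),(sl(-d,-.07),(538,321)),(sl(0,-.012,.003),(460,283)),(sl(0,-.045,.003),(507,284)),([.085,0,.21-q[3]],(465,49))):
        e.append(proj(W5,plc(q[:3],[H(P)]))[0]-w5(uv))
    return np.concatenate([res(q),*e])
s=least_squares(res2,s.x,loss="soft_l1")
x,y,yaw,h=s.x[:4]
Rz=R.from_euler("z",yaw);n=Rz.apply([-.42262,0,.90631]);up=Rz.apply([.90631,0,.42262])
G=R.from_matrix(np.c_[up,np.cross(-n,up),-n])
L=.0823
rec=plc(s.x[:3],[np.array(sl(0,.035))+[0,0,h]])[0]
E
python3 - <<'E'
from go import *
from rig import env
print(s.x.round(4),"rec",rec.round(4));print(res2(s.x).reshape(-1,2).round(1).tolist())
q=env.sense();r=R.from_rotvec(q["eef_rot"]);p=q["position"]
for d in(L,L-.053,L-.122): print("axis pt",d,(proj(W5,p+r.apply([0,0,d]))/.8).round(1))
plan([(rec+.025*up+n*(L+.01),G)])
E
```

```text
[ 0.6092 -0.2798 -0.4847  0.0228  0.0303 -0.0516] rec [ 0.6014 -0.2362  0.1151]
[[0.4, 2.0], [0.0, -0.1], [-0.0, 0.1], [-1.2, -1.2], [-0.0, -0.5], [-1.4, 0.2], [-0.8, -1.0], [-0.1, -0.7], [-0.5, -1.0], [-1.0, -1.5], [-1.6, -1.4], [-1.1, -0.8], [0.1, -0.5], [-0.1, -0.4], [-0.4, 0.6], [0.5, 0.4], [-0.4, 0.2], [-0.6, -0.0], [0.4, 0.6], [0.8, -0.0], [-0.6, -1.8]]
axis pt 0.0823 [[393.3 265.9]]
axis pt 0.0293 [[393.3 304.3]]
axis pt -0.0397 [[393.3 401.3]]
at [ 0.5779 -0.2245  0.2297] t 12.32
[-0.003, 0.005, 0.003] [0.05, -0.06, 2.26]
 -- [ 0.58693169 -0.2285422   0.20935657]
```

Request:
{"fn": "drive_tool", "kwargs": {
  "dr": [
    [-0.003, 0.005, 0.003],
    [0, 0, 0],
    [0, 0, 0],
    [0, 0, 0]
  ],
  "slide": [
    [0.05, -0.05, 1.4],
    [0, 0, 0.9],
    [0, 0, 0.4],
    [0, 0, 0]
  ],
  "grip": [-1, -1, -1, -1]
}}

```text
time_s: 12.82
position: [0.5894, -0.23, 0.2069]
eef_rot: [2.881, -0.713, 0.645]
force: [-0.1, -0.1, -1.5]
grip_width: 0.149
finger_force: 58.5
```

Request:
{"fn": "drive_tool", "kwargs": {
  "dr": [
    [0, 0, 0],
    [0, 0, 0]
  ],
  "slide": [
    [0, 0, 0.1],
    [0, 0, 0.1]
  ],
  "grip": [-1, -1]
}}

```text
time_s: 13.08
position: [0.5903, -0.2305, 0.2057]
eef_rot: [2.88, -0.712, 0.646]
force: [0.1, 0.1, -0.3]
grip_width: 0.143
finger_force: 58.5
```

Request:
{"fn": "drive_tool", "kwargs": {
  "dr": [
    [0, 0, 0],
    [0, 0, 0]
  ],
  "slide": [
    [0, 0, 0.1],
    [0, 0, 0.1]
  ],
  "grip": [-1, -1]
}}

```text
time_s: 13.32
position: [0.591, -0.2308, 0.2037]
eef_rot: [2.88, -0.713, 0.646]
force: [0.4, -0.3, -0.3]
grip_width: 0.143
finger_force: 58.5
```

Request:
{"fn": "drive_tool", "kwargs": {
  "dr": [
    [0, 0, 0],
    [0, 0, 0]
  ],
  "slide": [
    [0, 0, 0.1],
    [0, 0, 0]
  ],
  "grip": [-1, -1]
}}

```text
time_s: 13.58
position: [0.5914, -0.2311, 0.2027]
eef_rot: [2.88, -0.713, 0.645]
force: [-0.4, 0.1, 0.5]
grip_width: 0.147
finger_force: 58.5
```

Request:
{"fn": "drive_tool", "kwargs": {
  "dr": [
    [0, 0, 0],
    [0, 0, 0]
  ],
  "slide": [
    [0, 0, 0.1],
    [0, 0, 0]
  ],
  "grip": [-1, -1]
}}

```text
time_s: 13.82
position: [0.5917, -0.2312, 0.2017]
eef_rot: [2.88, -0.713, 0.645]
force: [0.2, 0.1, -0.9]
grip_width: 0.148
finger_force: 58.5
```

Request:
{"fn": "drive_tool", "kwargs": {
  "dr": [
    [0, 0, 0],
    [0, 0, 0]
  ],
  "slide": [
    [0, 0, 0.1],
    [0, 0, 0]
  ],
  "grip": [-1, -1]
}}

```text
time_s: 14.08
position: [0.5921, -0.2314, 0.2008]
eef_rot: [2.88, -0.713, 0.645]
force: [-0.5, 0.4, -1.0]
grip_width: 0.149
finger_force: 58.5
```

Request:
{"fn": "drive_tool", "kwargs": {
  "dr": [
    [0, 0, 0],
    [0, 0, 0]
  ],
  "slide": [
    [0, 0, 0.1],
    [0, 0, 0]
  ],
  "grip": [-1, -1]
}}

```text
time_s: 14.32
position: [0.5925, -0.2316, 0.2003]
eef_rot: [2.88, -0.712, 0.646]
force: [-1.5, 0.4, 1.9]
grip_width: 0.149
finger_force: 58.9
```

Request:
{"fn": "drive_tool", "kwargs": {
  "dr": [
    [0, 0, 0],
    [0, 0, 0]
  ],
  "slide": [
    [0, 0, 0.05],
    [0, 0, 0]
  ],
  "grip": [-1, -1]
}}

```text
time_s: 14.58
position: [0.5927, -0.2317, 0.2002]
eef_rot: [2.88, -0.712, 0.647]
force: [-3.5, 1.5, 5.0]
grip_width: 0.146
finger_force: 59.3
```

```bash
python3 - <<'E'
from go import *
from rig import env
q=env.sense();r=R.from_rotvec(q["eef_rot"]);p=np.array([.5923,-.2315,.2004])
tip=p+r.apply([0,0,L]);d=tip-rec;ys=Rz.apply([0,1,0])
print("up",d@up*1e3,"y",d@ys*1e3,"n",d@n*1e3)
dh=(d@n)/.906; rec2=rec+[0,0,dh];d2=tip-rec2
print("dh",dh,"h",h+dh,"rel now: up",d2@up*1e3,"y",d2@ys*1e3, "tool",r.inv().apply(rec2-tip)*100,"z err",(r.inv()*G).as_rotvec())
# tip px in w5-like check: recess ray from w4 vs plane
o=-W["R"].T@W["t"];v=W["R"].T@np.linalg.inv(W["K"])@np.array([*w((391,78)),1]);X=o+v*(((rec2-o)@n)/(v@n))
print("w4 recess on felt plane",X,"tool from tip",r.inv().apply(X-tip)*100)
E
```

```text
up 27.226405879062604 y -0.13194444863740293 n -0.7057422527384976
dh -0.0007789649588725138 h 0.02205969133224049 rel now: up 27.555612049981303 y -0.13194444863740293 tool [-2.75551292 -0.01282915 -0.01529682] z err [ 0.00019588 -0.00555913 -0.00013202]
w4 recess on felt plane [ 0.60304688 -0.2365548   0.11512551] tool from tip [-2.57431397 -0.0547584  -0.0142977 ]
```

Request:
{"fn": "drive_tool", "kwargs": {
  "dr": [
    [0, 0, 0],
    [0, 0, 0],
    [0, 0, 0],
    [0, 0, 0],
    [0, 0, 0]
  ],
  "slide": [
    [0, 0, -0.7],
    [-1.3, 0, 0],
    [-1.36, -0.03, 0],
    [0, 0, 0],
    [0, 0, 0]
  ],
  "grip": [-1, -1, -1, -1, -1]
}}

```text
time_s: 15.2
position: [0.5693, -0.2192, 0.195]
eef_rot: [2.88, -0.713, 0.647]
force: [0.3, -0.4, -0.0]
grip_width: 0.144
finger_force: 58.5
```

```bash
cat > st.py <<'E'
from go import *
from rig import env
q=env.sense();r=R.from_rotvec(q["eef_rot"]);p=np.array([.5923,-.2315,.2004])
d=q["position"]-p;ys=Rz.apply([0,1,0])
print("from touch mm: up %.2f y %.2f n %.2f"%tuple(1e3*np.array([d@up,d@ys,d@n])),"F.n %.2f"%(q["force"]@n),q["force"].round(1),"t",q["time_s"])
E
python3 st.py
```

```text
from touch mm: up -25.91 y 0.18 n 6.13 F.n -0.23 [ 0.3 -0.4 -0. ] t 15.2
```

Request:
{"fn": "drive_tool", "kwargs": {
  "dr": [
    [0, 0, 0],
    [0, 0, 0],
    [0, 0, 0],
    [0, 0, 0]
  ],
  "slide": [
    [-0.05, 0, 0.3],
    [0, 0, 0.2],
    [0, 0, 0.15],
    [0, 0, 0]
  ],
  "grip": [-1, -1, -1, -1]
}}

```text
time_s: 15.7
position: [0.571, -0.22, 0.1883]
eef_rot: [2.88, -0.713, 0.645]
force: [0.1, -1.3, -1.0]
grip_width: 0.146
finger_force: 58.5
```

Request:
{"fn": "drive_tool", "kwargs": {
  "dr": [
    [0, 0, 0],
    [0, 0, 0],
    [0, 0, 0]
  ],
  "slide": [
    [0, 0, 0.05],
    [0, 0, 0.05],
    [0, 0, 0]
  ],
  "grip": [-1, -1, -1]
}}

```text
time_s: 16.08
position: [0.5713, -0.2201, 0.1876]
eef_rot: [2.88, -0.713, 0.646]
force: [0.4, 0.0, -1.2]
grip_width: 0.147
finger_force: 58.5
```

```bash
python3 st.py
```

```text
from touch mm: up -27.05 y 0.27 n -1.55 F.n -1.22 [ 0.4  0.  -1.2] t 16.075
```

The tip is 1.5 mm below the face with no force on it, so it is inside the recess. I'll go on down to the key.

Request:
{"fn": "drive_tool", "kwargs": {
  "dr": [
    [0, 0, 0],
    [0, 0, 0],
    [0, 0, 0],
    [0, 0, 0],
    [0, 0, 0]
  ],
  "slide": [
    [0, 0, 0.1],
    [0, 0, 0.1],
    [0, 0, 0.1],
    [0, 0, 0.1],
    [0, 0, 0]
  ],
  "grip": [-1, -1, -1, -1, -1]
}}

```text
time_s: 16.7
position: [0.5728, -0.2209, 0.1838]
eef_rot: [2.88, -0.713, 0.645]
force: [-0.1, -0.7, -0.5]
grip_width: 0.148
finger_force: 58.5
```

Request:
{"fn": "drive_tool", "kwargs": {
  "dr": [
    [0, 0, 0],
    [0, 0, 0],
    [0, 0, 0]
  ],
  "slide": [
    [0, 0, 0.05],
    [0, 0, 0.05],
    [0, 0, 0]
  ],
  "grip": [-1, -1, -1]
}}

```text
time_s: 17.08
position: [0.5732, -0.2211, 0.1832]
eef_rot: [2.88, -0.712, 0.646]
force: [-1.2, 0.3, 1.3]
grip_width: 0.15
finger_force: 58.6
```

```bash
python3 st.py
```

```text
from touch mm: up -26.95 y 0.31 n -6.39 F.n 1.69 [-1.2  0.3  1.3] t 17.075
```

Request:
{"fn": "drive_tool", "kwargs": {
  "dr": [
    [0, 0, 0],
    [0, 0, 0],
    [0, 0, 0],
    [0, 0, 0],
    [0, 0, 0]
  ],
  "slide": [
    [0, 0, 0.08],
    [0, 0, 0.08],
    [0, 0, 0.08],
    [0, 0, 0.08],
    [0, 0, 0.08]
  ],
  "grip": [-1, -1, -1, -1, -1]
}}

```text
time_s: 17.7
position: [0.5748, -0.2219, 0.1796]
eef_rot: [2.88, -0.712, 0.646]
force: [-2.0, 0.9, 4.7]
grip_width: 0.151
finger_force: 58.9
```

```bash
python3 st.py
```

```text
from touch mm: up -26.91 y 0.30 n -10.46 F.n 5.16 [-2.   0.9  4.7] t 17.7
```

Request:
{"fn": "drive_tool", "kwargs": {
  "dr": [
    [0, 0, 0],
    [0, 0, 0],
    [0, 0, 0],
    [0, 0, 0],
    [0, 0, 0]
  ],
  "slide": [
    [0, 0, 0.05],
    [0, 0, 0],
    [0, 0, 0],
    [0, 0, 0],
    [0, 0, 0]
  ],
  "grip": [-1, -1, -1, -1, -1]
}}

```text
time_s: 18.32
position: [0.575, -0.2221, 0.1792]
eef_rot: [2.88, -0.712, 0.646]
force: [-3.4, 1.5, 5.8]
grip_width: 0.148
finger_force: 59.0
```

```bash
python3 st.py
```

```text
from touch mm: up -26.85 y 0.28 n -10.90 F.n 6.81 [-3.4  1.5  5.8] t 18.325
```

Request:
{"fn": "drive_tool", "kwargs": {
  "dr": [
    [0, 0, 0],
    [0, 0, 0],
    [0, 0, 0],
    [0, 0, 0],
    [0, 0, 0]
  ],
  "slide": [
    [0, 0, 0],
    [0, 0, 0],
    [0, 0, 0],
    [0, 0, 0],
    [0, 0, 0]
  ],
  "grip": [-1, -1, -1, -1, -1]
}}

```text
time_s: 18.95
position: [0.5749, -0.222, 0.1792]
eef_rot: [2.88, -0.713, 0.646]
force: [-3.1, 2.1, 4.9]
grip_width: 0.147
finger_force: 59.0
```

Request:
{"fn": "drive_tool", "kwargs": {
  "dr": [
    [0, 0, 0],
    [0, 0, 0],
    [0, 0, 0],
    [0, 0, 0],
    [0, 0, 0]
  ],
  "slide": [
    [0, 0, 0],
    [0, 0, 0],
    [0, 0, 0],
    [0, 0, 0],
    [0, 0, 0]
  ],
  "grip": [-1, -1, -1, -1, -1]
}}

```text
time_s: 19.58
position: [0.575, -0.2221, 0.1792]
eef_rot: [2.88, -0.712, 0.646]
force: [-2.6, 2.1, 5.0]
grip_width: 0.143
finger_force: 59.0
```

```bash
python3 st.py
```

```text
from touch mm: up -26.87 y 0.28 n -10.90 F.n 5.89 [-2.6  2.1  5. ] t 19.575
```

Request:
{"fn": "drive_tool", "kwargs": {
  "dr": [
    [0, 0, 0],
    [0, 0, 0],
    [0, 0, 0],
    [0, 0, 0]
  ],
  "slide": [
    [0, 0, -0.5],
    [0, 0, -1.5],
    [0, 0, -3],
    [0, 0, 0]
  ],
  "grip": [-1, -1, -1, -1]
}}

```text
time_s: 20.08
position: [0.5561, -0.2121, 0.2266]
eef_rot: [2.878, -0.712, 0.651]
force: [-0.0, -0.4, -0.9]
grip_width: 0.145
finger_force: 58.5
```

```bash
python3 - <<'E'
from h import *
plan([([.4462,-.1769,.21],R.from_rotvec([3.054,-.734,.002])),])
E
```

```text
at [ 0.5561 -0.2121  0.2266] t 20.07
[0.001, -0.148, -0.004] [-3.66, 0.67, -1.13]
[0.001, -0.148, -0.005] [-3.78, 0.65, -0.58]
[0.001, -0.148, -0.004] [-3.84, 0.64, -0.02]
 -- [ 0.4462 -0.1769  0.21  ]
```

Request:
{"fn": "drive_tool", "kwargs": {
  "dr": [
    [0, -0.148, -0.004],
    [0, -0.148, -0.004],
    [0, -0.148, -0.004],
    [0, 0, 0],
    [0, 0, 0]
  ],
  "slide": [
    [-3.66, 0.67, -1.13],
    [-3.78, 0.65, -0.58],
    [-3.84, 0.64, 0],
    [0, 0, 0],
    [0, 0, 0]
  ],
  "grip": [-1, -1, -1, -1, -1]
}}

```text
time_s: 20.7
position: [0.4469, -0.1771, 0.2077]
eef_rot: [3.052, -0.736, -0.001]
force: [-0.1, -0.4, -0.4]
grip_width: 0.139
finger_force: 58.5
```

```bash
python3 - <<'E'
from h import *
plan([([.4462,-.1769,.165],R.from_rotvec([3.054,-.734,.002])),])
E
```

```text
at [ 0.4469 -0.1771  0.2077] t 20.7
[0.002, 0.002, -0.002] [-0.07, 0.01, 4.27]
 -- [ 0.4462 -0.1769  0.165 ]
```

Request:
{"fn": "drive_tool", "kwargs": {
  "dr": [
    [0, 0, 0],
    [0, 0, 0],
    [0, 0, 0]
  ],
  "slide": [
    [-0.07, 0.01, 3],
    [0, 0, 2.9],
    [0, 0, 0]
  ],
  "grip": [-1, -1, -1]
}}

```text
time_s: 21.08
position: [0.445, -0.1762, 0.1476]
eef_rot: [3.053, -0.736, -0.009]
force: [0.0, 0.1, -0.3]
grip_width: 0.15
finger_force: 58.4
```

Request:
{"fn": "drive_tool", "kwargs": {
  "dr": [
    [0, 0, 0],
    [0, 0, 0],
    [0, 0, 0]
  ],
  "slide": [
    [0, 0, 0.6],
    [0, 0, 0.6],
    [0, 0, 0]
  ],
  "grip": [-1, -1, -1]
}}

```text
time_s: 21.45
position: [0.4452, -0.1767, 0.1369]
eef_rot: [3.052, -0.736, -0.005]
force: [-0.5, -0.5, -0.4]
grip_width: 0.148
finger_force: 58.5
```

Request:
{"fn": "drive_tool", "kwargs": {
  "dr": [
    [0, 0, 0],
    [0, 0, 0],
    [0, 0, 0],
    [0, 0, 0],
    [0, 0, 0]
  ],
  "slide": [
    [0.1, 0, 1.3],
    [0, 0, 1.3],
    [0, 0, 1],
    [0, 0, 0.5],
    [0, 0, 0]
  ],
  "grip": [-1, -1, -1, -1, -1]
}}

```text
time_s: 22.08
position: [0.4458, -0.1771, 0.0956]
eef_rot: [3.052, -0.736, -0.006]
force: [-0.3, 0.9, -0.5]
grip_width: 0.149
finger_force: 58.5
```

Request:
{"fn": "drive_tool", "kwargs": {
  "dr": [
    [0, 0, 0],
    [0, 0, 0],
    [0, 0, 0]
  ],
  "slide": [
    [0, 0, 0.1],
    [0, 0, 0.1],
    [0, 0, 0]
  ],
  "grip": [-1, -1, -1]
}}

```text
time_s: 22.45
position: [0.4459, -0.1772, 0.094]
eef_rot: [3.052, -0.736, -0.005]
force: [-0.1, 1.0, -0.5]
grip_width: 0.146
finger_force: 58.5
```

Request:
{"fn": "drive_tool", "kwargs": {
  "dr": [
    [0, 0, 0],
    [0, 0, 0],
    [0, 0, 0]
  ],
  "slide": [
    [0, 0, 0.1],
    [0, 0, 0.08],
    [0, 0, 0]
  ],
  "grip": [-1, -1, -1]
}}

```text
time_s: 22.82
position: [0.4459, -0.1771, 0.0923]
eef_rot: [3.052, -0.736, -0.005]
force: [-0.8, 0.7, 3.7]
grip_width: 0.147
finger_force: 59.0
```

Request:
{"fn": "drive_tool", "kwargs": {
  "dr": [
    [0, 0, 0],
    [0, 0, 0],
    [0, 0, 0],
    [0, 0, 0],
    [0, 0, 0]
  ],
  "slide": [
    [0, 0, 0],
    [0, 0, 0],
    [0, 0, 0],
    [0, 0, -2],
    [0, 0, -3]
  ],
  "grip": [-0.4, 0, 0, 0, 0]
}}

```text
time_s: 23.45
position: [0.4457, -0.1769, 0.1421]
eef_rot: [3.053, -0.737, -0.009]
force: [0.0, 0.7, -0.0]
grip_width: 0.498
finger_force: 0.0
```

Request:
{"fn": "drive_tool", "kwargs": {
  "dr": [
    [0, 0, 0],
    [0, 0, 0],
    [0, 0, 0],
    [0, 0, 0],
    [0, 0, 0]
  ],
  "slide": [
    [0, 0, -5],
    [0, 0, -5],
    [-3, 0, -3],
    [-3, 0, 0],
    [0, 0, 0]
  ],
  "grip": [0, 0, 0, 0, 0]
}}

```text
time_s: 24.08
position: [0.3922, -0.1489, 0.2728]
eef_rot: [3.052, -0.736, -0.004]
force: [0.6, 0.4, 0.1]
grip_width: 0.502
finger_force: 0.0
```

```bash
python3 - <<'E'
from h import *
from rig import env
import cv2
g={n:env.grab_frame(n) for n in("wrist","scene","side")}
for n in g: pickle.dump(g[n],open(f"pics/{n}9.pkl","wb"))
c=lambda n:g[n]["pixels"][:,:,::-1]
o=np.zeros((600,800,3),np.uint8);o[:300,:480]=cv2.resize(c("wrist"),(480,300))
o[300:600,:600]=cv2.resize(c("scene")[155:255,180:380],(600,300),interpolation=cv2.INTER_CUBIC)
o[:300,480:780]=cv2.resize(c("side")[110:260,270:420],(300,300),interpolation=cv2.INTER_CUBIC)
cv2.imwrite("pics/m9.png",o)
A=load("scene9");print("stylus top px expected",(proj(A,[.446,-.177,.132])[0]-[180,155])*3+[0,300])
B=load("side9");print((proj(B,[.446,-.177,.132])[0]-[270,110])*2+[480,0])
print(env.sense()["time_s"])
E
```

```text
stylus top px expected [213.28197052 349.7797159 ]
[678.95122928 102.35541327]
24.225
```

View pics/m9.png

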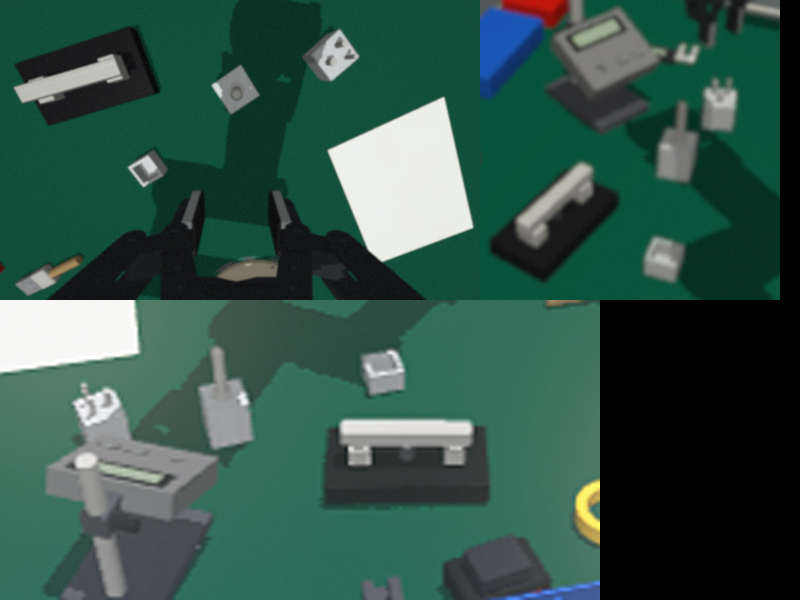

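The final views show the stylus upright in its stand, with its top at scene montage (217,350) and side (681,104), as expected. The bar still lies flat across both rests, the gripper touches nothing, and the bystanders have not moved.

```bash
python3 -c "
from rig import env
print(env.hand_in())"
```

```text
the job is handed in; nothing more can be done
None
```

I laid the bar across both rests, pressed and held the zero key for nearly 2 s, put the stylus back in its stand and handed the job in at about 24 s. The final views matched the task, but no verdict came back.

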